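# Shift the welding positioner into third gear

### The arm

A 7-joint arm with a two-finger parallel gripper is mounted at the origin on the work surface. World frame = base frame: x ahead of the robot, y to its left, z up, the work surface at z = 0. Lengths are in mm, angles in rad, forces in N, time in s.
With the tool pointing down it reaches from about 350 to 900 mm from the base axis. Payload 19.9 kg.
Tool frame: the origin (TCP) lies at the very end of the fingers, on their centre line; the grasp point (between the pads) lies 19 mm behind it; z points along the fingers, x is the direction in which the jaws open and shut, and the axes are right-handed (so a half turn about z gives the same grasp; the last joint's range is limited). The gripper opens to 94 mm and grips with 3 to 60 N. Pads are 16 mm wide; open, the fingers measure 119 mm over their backs; the gripper's body (75 mm by 177 mm) begins 78 mm behind the grasp point.
Start: joints at [1.179, 0.417, -0.01, 1.614, 0.005, 1.111, -0.053], TCP at [214.773, -586.917, 205.425] pointing down, gripper open.
Joint ranges: [-2.81, 2.81], [-0.39, 2.02], [-1.27, 1.25], [0.06, 2.57], [-1.19, 4.33], [0.19, 2], [-2.82, 2.82]. Speed limits (rad/s): [1.89, 1.89, 2.39, 2.39, 3.01, 3.01, 3.01].

### API

Orientations are given as a unit quaternion [x, y, z, w].
In Python, from plant import r gives the robot as it stands. The module is installed in compiled form; this text tells all that it offers.
- The arm moves only by the tool carry_out, never from a script. Its argument "motion" is a list of rows, each an object with "jaw": the opening, from 0 (shut) to 1 (fully open); "offset": the shift along the tool's x, y, z in cm, a list of three; "turn": the turn about the tool's z in rad. In form: [{"jaw": jaw, "offset": [tx, ty, tz], "turn": turn}, ...]. A call has 1 to 20 rows; each row shifts and turns the commanded pose from where the row before left it, along the tool's axes as they then stand; what a row does not reach is not made up. A row lasts 1/8 s, in which the tool goes at most 62.5 mm and 10.7 degrees, less where a joint would pass 70% of its speed; a pose out of reach is approached as far as the arm can. A call is refused whole if a number of a shift passes 6.25 or a number of a turn 0.188, either way. A call with a gripper value outside its range is refused whole. The fingers move at their own pace and stop on an object; the grip force is fixed at half the most. Time passes only in rows, so rows that do not move let the fingers close. It gives the time, the measured TCP pose, the force and the opening at its end, in the units of the state.
- r.get_state(): the state, without advancing time (a new reading comes with each control period).
- r.snapshot(name): name is "scene" or "top" or "wrist"; returns the picture (420x560x3 uint8, blue, green, red); there is no depth.
- r.camera_info(name): a dict with "mtx" (3x3 intrinsics, pixels), "dist_coeffs" ([k1, k2, p1, p2, k3] as OpenCV has them; the pictures are not rectified), "R" (3x3) and "t" (3): a world point X has camera coordinates R X + t; the wrist camera has in their place "tool_from_camera" (4x4, takes a point from camera to tool coordinates, whose origin is the TCP and whose axes are the tool frame's). Camera axes: x right, y down, z forward; pixel columns grow to the right and rows downward; lengths in mm; the calibration is good to about 2 mm. A picture is of the moment at which its call begins: read the wrist's pose just before it. camera_info takes no time and is no camera call.
- r.finish_job(): hands the job in, once; it reports no verdict.
The state is a dict: "clock": time; "joints": joint angles; "qd": joint speeds; "effort": joint torques, N m; "position": TCP position; "ee_rot": TCP orientation; "force": force on the tool from outside, world axes, zero at the start; "moment": the same for the moment, N m; "grip_width": finger opening in mm.
Only numpy, scipy, OpenCV 4.12 (cv2) and the standard library are available. Lean on these libraries where they do the work, as an engineer would, in place of code of your own. Each camera call takes 0.05 s, during which the arm holds its last target.

### The job

Put the welding positioner into third gear: with the fingertips, push the yellow ball of its gearstick to the middle of its lane, across the H-shaped gate to the right-hand lane, and then forward (away from the robot), fully home in the slot marked with three dots. Push it gently and do not grip the stick or lift its ball; leave the ceramic nozzle, the spray can and the welding square where they stand. Finish with the robot clear of everything.

Things in the scene. Friction and masses are not known exactly. Their poses are not given: they have to be found in the camera images.
- console: Fixed red gear housing of a bench welding positioner, 240 x 220 mm (x, y), red top at 88 mm. Origin on the table under the middle of its H gate; x axis forward (away from the robot), y axis left; turned in yaw by up to 0.45 rad. A round steel turntable (radius 105 mm, 104 mm high, with a flange up to 144 mm) stands 225 mm forward of the origin.
- gate (a point): Middle of the black gate plate (150 x 150 mm), on its top, 100 mm above the table. H-shaped opening: slot 1 left-forward, 2 left-back, 3 right-forward, 4 right-back, each with that many white dots beyond its end. Two aluminium tongues, 16 mm wide, on the middle line leave a crossway 18 mm wide in x between the lanes.
- knob_center (a point): Centre of the yellow ball (diameter 40 mm) on the gearstick, about 180 mm above the table; below it a collar (19 mm, to 32 mm below the centre) and a steel stick (10 mm). The stick tilts about a pivot 20 mm above the console's origin, 160 mm from the ball's centre. It starts anywhere along the left lane and stays where it is left; about 3 N moves it.
- cross (a joint): Sideways tilt of the gearstick, rad: -0.21 (left lane, ball 33 mm to console +y) to +0.21 (right lane, ball 33 mm to console -y). The ball's console y is -160 mm x sin(cross) x cos(stick). The stick can change lanes only where joint stick is within about 0.05 of 0.
- stick (a joint): Forward tilt of the gearstick, rad: -0.26 (fully back) to +0.26 (fully forward); 0 is the crossway. The ball's console x is 160 mm x sin(stick), so 41 mm at either end.
- knob (a joint): How far the ball has been pulled up along the stick, m: 0 at rest, up to 0.015 against a spring that needs 9 N to start. It is to stay down.
- nozzle_center (a point): Middle (half-way up) of a loose pink ceramic torch nozzle, 26 mm across, 44 mm tall, standing on the red top at the housing's near left corner. Leave it.
- spray_center (a point): Middle (half-way up) of a loose blue spray can, 52 mm across, 150 mm tall, standing on the table to the right of the housing. Leave it.
- square_center (a point): Middle (half-way up) of a loose orange magnetic welding square, L-shaped, 90 x 18 mm, 90 mm tall, standing on the table to the left of the housing. Leave it.

How it is judged:
By the outcome, as a careful person would: the job done as asked, in the order asked, and still so for the second after the job is handed in, with the robot touching nothing.
It also fails if it takes over 64 s, if anything falls off the work surface, if the arm or the gripper's body presses on something with over 40 N, if the wrist force passes 120 N, or if a joint passes its speed limit or range.

## Working session

There is one attempt and no reset: what is moved stays moved. The work goes in short steps, Python scripts to look and compute and a tool call to move; the robot and the scene stay as the last step left them, time stands still between calls to the robot, and variables do not carry over. Pictures are saved under pics/ and viewed, and the job is handed in when it is done.

Besides the shell and the picture viewer there is one more tool, called after "Emit:" as a command line: name --argument value ..., lists and objects as JSON in quotes. carry_out: Moves the arm, as the interface text tells. Its arguments: {"type":"object","properties":{"motion":{"type":"array","items":{"type":"object","properties":{"jaw":{"type":"number"},"offset":{"type":"array","items":{"type":"number"}},"turn":{"type":"number"}}}}},"required":["motion"]}

```bash
mkdir -p pics; python3 - <<'E'
from plant import r
import cv2
s=r.get_state(); print(s)
for n in("scene","top","wrist"):
    cv2.imwrite(f"pics/{n}0.png",r.snapshot(n)); print(n,r.camera_info(n))
E
```

```text
{'clock': 0.0, 'joints': array([ 1.17846732,  0.41799394, -0.01032007,  1.61415201,  0.00472321,
        1.11070256, -0.0529837 ]), 'qd': array([ 0.00012484,  0.00060265,  0.00095608,  0.00100175, -0.00022685,
        0.0010229 , -0.00119661]), 'effort': array([ 3.56135606e-03, -8.51231217e+01,  6.40942454e-01, -4.25986075e+01,
       -4.87427611e-02,  1.86175376e-02,  1.19649035e-04]), 'position': array([ 214.6616118 , -586.58502159,  204.8220755 ]), 'ee_rot': array([ 8.19671653e-01, -5.72833311e-01, -5.33444301e-04, -3.08450048e-04]), 'force': array([ 0.43678122, -0.48609323,  0.18250586]), 'moment': array([-0.05063076,  0.00755357,  0.02828946]), 'grip_width': 93.61916652427502}
scene {'mtx': array([[386.81594805,   0.        , 278.91935833],
       [  0.        , 386.81594805, 213.77205509],
       [  0.        ,   0.        ,   1.        ]]), 'dist_coeffs': array([0.02778432, 0.        , 0.        , 0.        , 0.        ]), 'R': array([[-0.56820832,  0.8226953 , -0.0176566 ],
       [ 0.50947259,  0.33486389, -0.7926562 ],
       [-0.64620197, -0.4593894 , -0.60941315]]), 't': 
[... 439 characters left out ...]
347 , -0.99433008]]), 't': array([  68.7847494 ,  536.59515053, 1049.54340805])}
wrist {'mtx': array([[293.50020408,   0.        , 273.55927712],
       [  0.        , 293.50020408, 206.29564131],
       [  0.        ,   0.        ,   1.        ]]), 'dist_coeffs': array([-0.00111699,  0.        ,  0.        ,  0.        ,  0.        ]), 'tool_from_camera': array([[ 9.99999289e-01, -1.06186384e-03, -5.43130203e-04,
         1.23096039e+00],
       [ 1.16848890e-03,  9.63518844e-01,  2.67637949e-01,
        -7.77531426e+01],
       [ 2.39121126e-04, -2.67638393e-01,  9.63519399e-01,
        -1.78988740e+02],
       [ 0.00000000e+00,  0.00000000e+00,  0.00000000e+00,
         1.00000000e+00]])}
```

View pics/scene0.png

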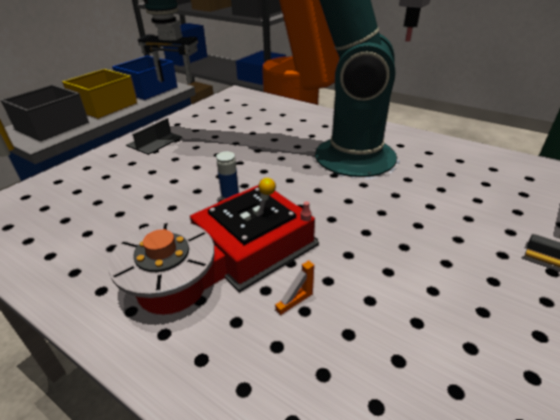

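View pics/top0.png

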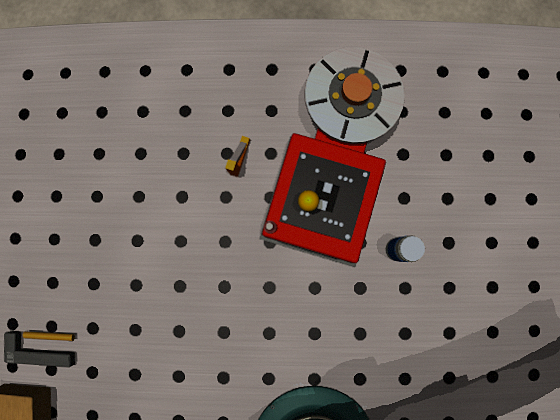

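The top view shows the red housing around (325,198), yawed clockwise. The yellow ball is at (309,201), with the turntable up at (355,92). The spray can is at (406,248), the square at (238,157) and the nozzle at (270,227). Next I'll measure these.

```bash
cat > h.py <<'E'
import numpy as np, cv2
from plant import r
def ray(n,uv):
    c=r.camera_info(n); p=cv2.undistortPoints(np.array([[uv]],float),c["mtx"],c["dist_coeffs"])[0,0]
    R=np.array(c["R"]);t=np.array(c["t"]); d=R.T@np.array([p[0],p[1],1]); return -R.T@t,d/np.linalg.norm(d)
def onz(n,uv,z):
    o,d=ray(n,uv); return o+d*(z-o[2])/d[2]
def tri(rs):
    A=sum(np.eye(3)-np.outer(d,d) for o,d in rs); b=sum((np.eye(3)-np.outer(d,d))@o for o,d in rs)
    x=np.linalg.solve(A,b); return x,[np.linalg.norm((np.eye(3)-np.outer(d,d))@(x-o)) for o,d in rs]
def blob(m,box=None):
    m=m.astype(np.uint8)
    if box is not None:
        k=np.zeros_like(m);k[box[1]:box[3],box[0]:box[2]]=1;m=m*k
    n,l,s,c=cv2.connectedComponentsWithStats(m); i=1+np.argmax(s[1:,4]); return c[i],s[i],(l==i).astype(np.uint8)
def yellow(im):
    h=cv2.cvtColor(im,cv2.COLOR_BGR2HSV); return (h[...,0]>18)&(h[...,0]<33)&(h[...,1]>150)&(h[...,2]>70)
def red(im):
    h=cv2.cvtColor(im,cv2.COLOR_BGR2HSV); return ((h[...,0]<6)|(h[...,0]>174))&(h[...,1]>170)&(h[...,2]>60)
E
python3 - <<'E'
from h import *
T=cv2.imread("pics/top0.png");S=cv2.imread("pics/scene0.png")
a,sa,ma=blob(yellow(T),(280,170,340,230)); b,sb,mb=blob(yellow(S),(240,160,300,210))
ct=cv2.findContours(ma,0,2)[0][0];print("top",a,sa,cv2.minEnclosingCircle(ct)); cs=cv2.findContours(mb,0,2)[0][0];print("scene",b,sb,cv2.minEnclosingCircle(cs))
pa=cv2.minEnclosingCircle(ct)[0];pb=cv2.minEnclosingCircle(cs)[0]
print(tri([ray("top",pa),ray("scene",pb)]), onz("top",pa,180),onz("scene",pb,180))
c,s,m=blob(red(T),(250,120,400,275)); k=max(cv2.findContours(m,0,2)[0],key=cv2.contourArea); print(s)
# white dots
g=cv2.cvtColor(T,cv2.COLOR_BGR2GRAY)
cv2.imwrite("pics/c0.png",cv2.resize(T[120:280,240:440],None,fx=4,fy=3.75,interpolation=2))
cv2.imwrite("pics/d0.png",cv2.resize(S[140:320,180:340],None,fx=4,fy=3.3,interpolation=2))
E
```

```text
top [308.  200.1] [298 191  21  20 320] ((308.0, 200.05555725097656), 10.044599533081055)
scene [266.65053763 184.75268817] [259 178  16  14 186] ((266.70001220703125, 185.10000610351562), 7.9310431480407715)
(array([524.30716435,  21.21915867, 178.3524591 ]), [np.float64(0.6087131266580177), np.float64(0.6087131266580207)]) [524.47302502  20.76815721 180.        ] [526.02589227  23.29834601 180.        ]
[ 262  129  124  134 5458]
```

View pics/c0.png

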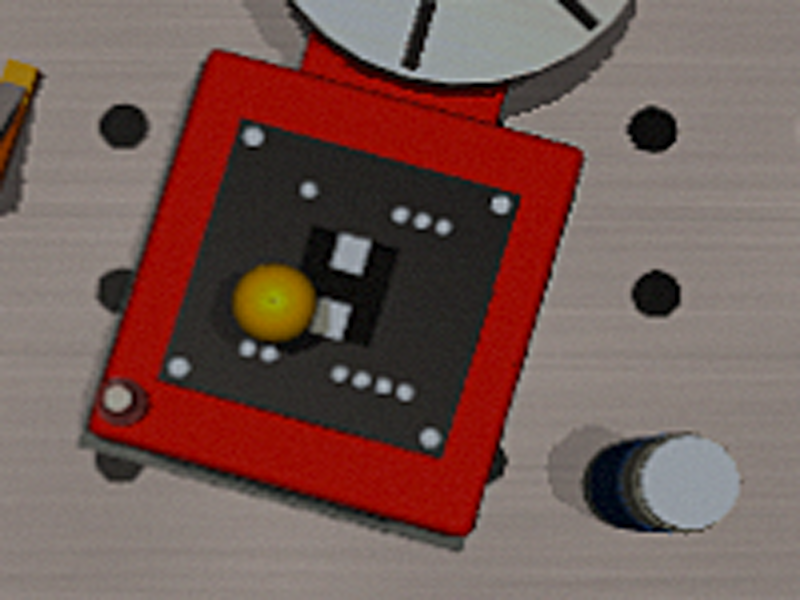

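View pics/d0.png

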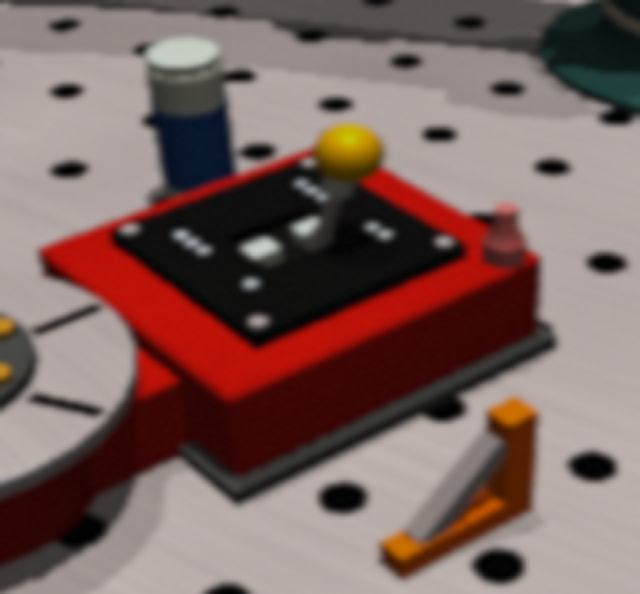

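The crops show the black plate with corners at about (240,120), (520,195), (442,456) and (162,380) in crop pixels. The ball is in the left lane, towards the back. Next come the console frame and the ball in it.

```bash
cat >> h.py <<'E'
def frame(G,yaw):
    c,s=np.cos(yaw),np.sin(yaw); return lambda p: np.array([[c,s],[-s,c]])@(np.array(p)[:2]-G)
E
python3 - <<'E'
from h import *
P=np.array([onz("top",(240+(u-1.5)/4,120+(v-1.5)/3.75),100) for u,v in[(240,120),(520,195),(442,456),(162,380)]])
print(P.round(1),[np.linalg.norm(P[i]-P[(i+1)%4]).round(1) for i in range(4)])
Q=np.array([onz("top",(240+(u-1.5)/4,120+(v-1.5)/3.75),101) for u,v in[(253,136),(501,205),(430,438),(178,367)]])
G=P.mean(0)[:2];print(G,Q.mean(0))
f=P[0]+P[1]-P[2]-P[3];g=Q[0]+Q[1]-Q[2]-Q[3];l=P[0]+P[3]-P[1]-P[2]
print([np.arctan2(f[1],f[0]),np.arctan2(g[1],g[0]),np.arctan2(-l[0],l[1])])
yaw=np.arctan2(f[1],f[0])
R=np.array([onz("top",(240+(u-1.5)/4,120+(v-1.5)/3.75),88) for u,v in[(208,50),(585,150),(470,535),(90,430)]])
print("housing",R.mean(0),[np.linalg.norm(R[i]-R[(i+1)%4]).round(1) for i in range(4)])
P2=np.array([onz("scene",(180+(u-1.5)/4,140+(v-1.5)/3.3),100) for u,v in[(112,236),(300,152),(466,255),(258,345)]]);print("scene",P2.mean(0))
F=frame(G,yaw)
print("ball",F([524.3,21.2]),"tops", "nozzle",F(onz("top",(270,227),110)),"spray",F(onz("top",(412,248.5),150)),"square",F(onz("top",(238,157),45)), "tt",F(onz("top",(355,92),144)))
E
```

```text
[[ 633.4   35.6  100. ]
 [ 592.6 -108.   100. ]
 [ 450.2  -67.   100. ]
 [ 490.4   74.5  100. ]] [np.float64(149.3), np.float64(148.2), np.float64(147.2), np.float64(148.2)]
[541.64630852 -16.23878051] [542.08742494 -15.88870703 101.        ]
[np.float64(-0.2731027145481976), np.float64(-0.28615758779921574), np.float64(-0.2765776963748974)]
housing [541.80375623 -15.81701003  88.        ] [np.float64(204.3), np.float64(221.3), np.float64(201.9), np.float64(220.1)]
scene [545.38451774 -12.81055349 100.        ]
ball [-26.80143609  31.3725952 ] tops nozzle [-91.71156988  89.28347299] spray [ -58.13163207 -187.16427866] square [ 37.69442076 202.50803143] tt [213.3258652   -0.77400076]
```

Emit:
carry_out --motion '[{"jaw": 0, "offset": [0, 0, -0.5], "turn": -0.157}, {"jaw": 0, "offset": [0, 0, -0.5], "turn": -0.157}, {"jaw": 0, "offset": [0, 0, -0.5], "turn": -0.157}, {"jaw": 0, "offset": [0, 0, -0.5], "turn": -0.157}, {"jaw": 0, "offset": [0, 0, -0.5], "turn": -0.157}, {"jaw": 0, "offset": [0, 0, -0.5], "turn": -0.157}, {"jaw": 0, "offset": [0, 0, 0], "turn": 0}, {"jaw": 0, "offset": [0, -4, 0], "turn": 0}, {"jaw": 0, "offset": [0, -4, 0], "turn": 0}, {"jaw": 0, "offset": [0, -4, 0], "turn": 0}, {"jaw": 0, "offset": [0, -4, 0], "turn": 0}, {"jaw": 0, "offset": [0, -4, 0], "turn": 0}, {"jaw": 0, "offset": [0, -4, 0], "turn": 0}, {"jaw": 0, "offset": [0, -4, 0], "turn": 0}, {"jaw": 0, "offset": [0, -4, 0], "turn": 0}, {"jaw": 0, "offset": [0, -4, 0], "turn": 0}, {"jaw": 0, "offset": [0, -4, 0], "turn": 0}, {"jaw": 0, "offset": [0, 0, 0], "turn": 0}]'

```text
clock: 2.4
position: [325.1, -200.3, 235.5]
ee_rot: [0.99, -0.139, 0.0, 0.0]
force: [-0.1, -0.4, -0.1]
grip_width: 0.4
```

```bash
cat >> h.py <<'E'
G=np.array([542.,-16.]);YAW=-0.277;F=frame(G,YAW)
from scipy.spatial.transform import Rotation as Ro
def st():
    s=r.get_state();p=s["position"];M=Ro.from_quat(s["ee_rot"]).as_matrix()
    f=s["force"]; fc=frame(np.zeros(2),YAW)(f)
    print("t",round(s["clock"],2),"console xy",F(p).round(1),"z",p[2].round(1),"xdir-yaw",(np.arctan2(M[1,0],M[0,0])-YAW).round(4),"tilt",M[:,2].round(3),"F",fc.round(1),f[2].round(1),"w",round(s["grip_width"],1))
    return s
E
python3 -c "
from h import *
s=st();print(s['joints'])"
```

```text
t 2.4 console xy [-158.3 -236.6] z 235.5 xdir-yaw -0.0018 tilt [ 0. -0. -1.] F [ 0.  -0.4] -0.1 w 0.4
[ 0.9697412  -0.05971438 -0.47475003  2.11450787 -0.03070745  1.08006026
  0.23140242]
```

Emit:
carry_out --motion '[{"jaw": 0, "offset": [1, -4, 0], "turn": 0}, {"jaw": 0, "offset": [1, -4, 0], "turn": 0}, {"jaw": 0, "offset": [1, -4, 0], "turn": 0}, {"jaw": 0, "offset": [1, -4, 0], "turn": 0}, {"jaw": 0, "offset": [1, -4, 0], "turn": 0}, {"jaw": 0, "offset": [1, -4, 0], "turn": 0}, {"jaw": 0, "offset": [1, -2.8, 0], "turn": 0}, {"jaw": 0, "offset": [0, 0, 0], "turn": 0}]'

```text
clock: 3.4
position: [466.0, 37.3, 235.0]
ee_rot: [0.99, -0.139, -0.0, -0.001]
force: [0.5, -1.3, 0.0]
grip_width: 0.6
```

```bash
python3 -c "
from h import *
s=st();W=r.snapshot('wrist');cv2.imwrite('pics/w1.png',W);T=r.snapshot('top');cv2.imwrite('pics/t1.png',T[60:300,180:460].repeat(2,0).repeat(2,1))
S=r.snapshot('scene');cv2.imwrite('pics/s1.png',S[100:320,150:400].repeat(2,0).repeat(2,1))
"
```

```text
t 3.4 console xy [-87.6  30.5] z 235.0 xdir-yaw -0.0021 tilt [-0.001  0.002 -1.   ] F [ 0.8 -1.1] 0.0 w 0.6
```

View pics/w1.png

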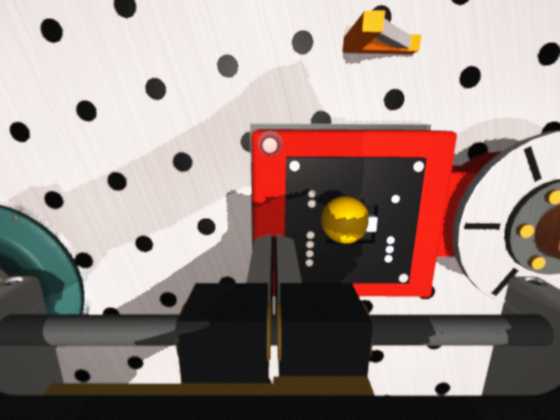

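View pics/t1.png

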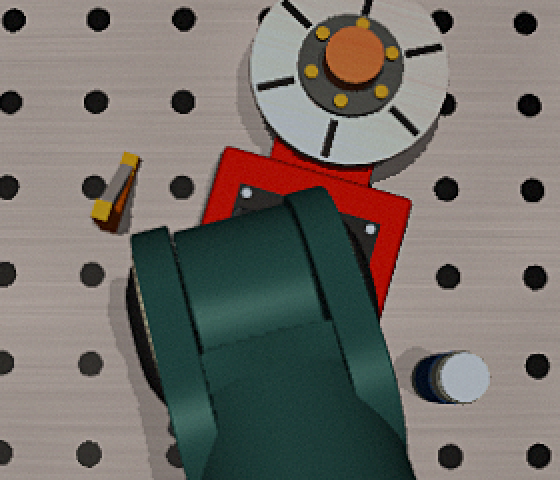

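View pics/s1.png

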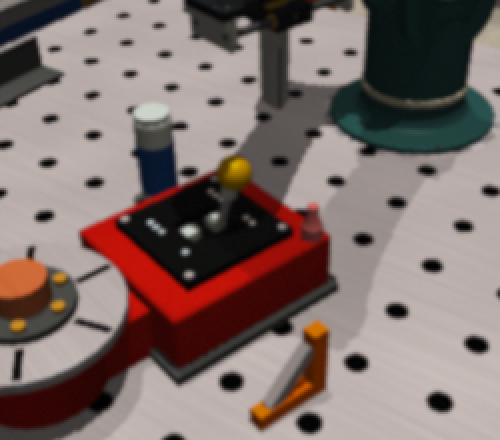

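The wrist view has the ball at about (345,220), the gate plate screws at (294,167), (418,167) and (403,279), and the fingertips at about (272,240). I'll cross-check the frame with it.

```bash
cat >> h.py <<'E'
def wray(uv,s):
    c=r.camera_info("wrist");p=cv2.undistortPoints(np.array([[uv]],float),c["mtx"],c["dist_coeffs"])[0,0]
    A=c["tool_from_camera"];M=Ro.from_quat(s["ee_rot"]).as_matrix()
    return s["position"]+M@A[:3,3], M@A[:3,:3]@np.array([p[0],p[1],1])
def wz(uv,z,s):
    o,d=wray(uv,s);return o+d*(z-o[2])/d[2]
def wball(W,s,z=178):
    c,b,m=blob(yellow(W),(230,120,480,300)); k=max(cv2.findContours(m,0,2)[0],key=cv2.contourArea)
    (u,v),R=cv2.minEnclosingCircle(k);p=wz((u,v),z,s);print("wrist ball px",round(u,1),round(v,1),round(R,1),"console",F(p).round(1));return p
E
python3 -c "
from h import *
s=st();W=cv2.imread('pics/w1.png')
wball(W,s)
for uv in((294,167),(418,167),(403.5,279)): p=wz(uv,101,s);print(p.round(1),F(p).round(1))
for uv in((312,194),(312,203.5),(395.5,199),(390,240),(388.5,250),(388,259),(310,235),(309.5,244),(309.5,253),(309,262)):print(F(wz(uv,100,s)).round(1))
"
```

```text
t 3.55 console xy [-88.   28.2] z 235.1 xdir-yaw -0.0036 tilt [-0.001 -0.    -1.   ] F [-0.2 -0.4] -0.3 w -0.1
wrist ball px 345.4 219.6 24.1 console [-26.8  27.5]
[495.7  61.1 101. ] [-65.6  61.5]
[622.9  24.3 101. ] [66.7 60.9]
[ 586.1 -103.8  101. ] [ 66.4 -72.3]
[-45.4  31.6]
[-45.   20.8]
[46.9 25.5]
[ 45.8 -22.9]
[ 45.3 -35.4]
[ 45.8 -46.8]
[-46.2 -16.4]
[-46.5 -27.5]
[-46.1 -38.7]
[-46.4 -50.2]
```

Emit:
carry_out --motion '[{"jaw": 0, "offset": [0, -0.3, 0], "turn": 0}, {"jaw": 0, "offset": [0, 0, 2], "turn": 0}, {"jaw": 0, "offset": [0, 0, 2], "turn": 0}, {"jaw": 0, "offset": [0, 0, 2], "turn": 0}, {"jaw": 0, "offset": [0, 0, 1], "turn": 0}, {"jaw": 0, "offset": [1, 0, 0], "turn": 0}, {"jaw": 0, "offset": [1, 0, 0], "turn": 0}, {"jaw": 0, "offset": [0.5, 0, 0], "turn": 0}, {"jaw": 0, "offset": [0.5, 0, 0], "turn": 0}, {"jaw": 0, "offset": [0.5, 0, 0], "turn": 0}, {"jaw": 0, "offset": [0.5, 0, 0], "turn": 0}, {"jaw": 0, "offset": [0, 0, 0], "turn": 0}, {"jaw": 0, "offset": [0, 0, 0], "turn": 0}]'

```text
clock: 5.18
position: [504.6, 28.1, 165.4]
ee_rot: [0.99, -0.139, -0.0, -0.0]
force: [-1.5, -1.0, 0.1]
grip_width: 0.4
```

```bash
cat >> h.py <<'E'
def look(n):
    s=st();W=r.snapshot('wrist');cv2.imwrite(f'pics/w{n}.png',W)
    try: wball(W,s)
    except Exception as e: print(e)
    S=r.snapshot('scene')
    try:
        b,sb,mb=blob(yellow(S),(220,150,310,215));pb=cv2.minEnclosingCircle(cv2.findContours(mb,0,2)[0][0])
        print("scene ball",np.round(pb[0],1),round(pb[1],1),F(onz("scene",pb[0],178)).round(1))
    except Exception as e: print(e)
    cv2.imwrite(f'pics/s{n}.png',cv2.resize(S[140:260,200:340],None,fx=4,fy=4,interpolation=2));st()
E
python3 -c "
from h import *
look(2)"
```

```text
t 5.17 console xy [-48.   32.2] z 165.4 xdir-yaw -0.001 tilt [-0.  0. -1.] F [-1.1 -1.3] 0.1 w 0.4
wrist ball px 324.6 258.1 32.8 console [-16.   29.5]
scene ball [262.4 185.4] 7.8 [-20.   25.6]
t 5.28 console xy [-48.   32.2] z 165.5 xdir-yaw -0.001 tilt [ 0. -0. -1.] F [-1.1  0.6] 1.4 w 0.4
```

View pics/w2.png

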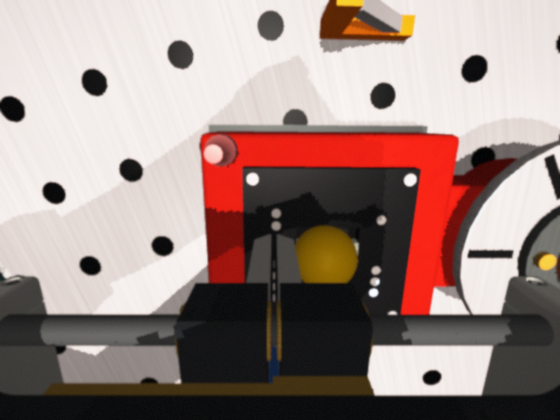

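View pics/s2.png

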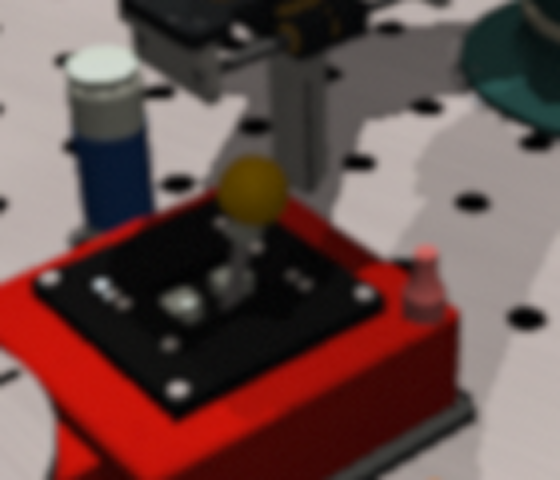

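The fingers touch the ball at (325,258) and have moved it from x = -27 to -16. The gate screws at (252,179) and (410,180) let me check the gate centre from the same picture.

```bash
python3 -c "
from h import *
s=st()
for uv in((252.5,179),(410,180.5)): print(F(wz(uv,101,s)).round(1))
"
```

```text
t 5.28 console xy [-48.   32.2] z 165.5 xdir-yaw -0.001 tilt [ 0. -0. -1.] F [-1.1  0.6] 1.4 w 0.4
[-65.1  65.2]
[67.2 63.7]
```

Emit:
carry_out --motion '[{"jaw": 0, "offset": [0.3, 0, 0], "turn": 0}, {"jaw": 0, "offset": [0.3, 0, 0], "turn": 0}, {"jaw": 0, "offset": [0.3, 0, 0], "turn": 0}, {"jaw": 0, "offset": [0.3, 0, 0], "turn": 0}, {"jaw": 0, "offset": [0.3, 0, 0], "turn": 0}, {"jaw": 0, "offset": [0.2, 0, 0], "turn": 0}, {"jaw": 0, "offset": [0, 0, 0], "turn": 0}, {"jaw": 0, "offset": [0, 0, 0], "turn": 0}]'

```text
clock: 6.28
position: [521.0, 23.4, 165.4]
ee_rot: [0.99, -0.139, -0.0, 0.0]
force: [-2.6, -0.1, 1.4]
grip_width: 0.6
```

```bash
python3 -c "
from h import *
look(3)"
```

```text
t 6.28 console xy [-31.   32.2] z 165.4 xdir-yaw -0.001 tilt [-0. -0. -1.] F [-2.5 -0.8] 1.4 w 0.6
wrist ball px 324.8 257.8 32.8 console [ 1.2 29.7]
scene ball [256.2 188. ] 7.8 [-3.6 24.9]
t 6.38 console xy [-31.   32.2] z 165.4 xdir-yaw -0.001 tilt [-0. -0. -1.] F [-1.5  0.4] 0.8 w 0.6
```

View pics/w3.png

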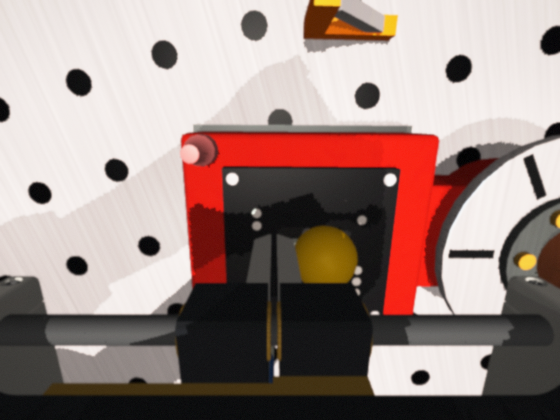

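The ball now sits at the crossway, x about 1. I'll back off and go around to its left side.

Emit:
carry_out --motion '[{"jaw": 0, "offset": [-1, 0, 0], "turn": 0}, {"jaw": 0, "offset": [-1, 0, 0], "turn": 0}, {"jaw": 0, "offset": [0, -1.5, 0], "turn": 0}, {"jaw": 0, "offset": [0, -1.5, 0], "turn": 0}, {"jaw": 0, "offset": [0, -1.5, 0], "turn": 0}, {"jaw": 0, "offset": [1.3, 0, 0], "turn": 0}, {"jaw": 0, "offset": [1.3, 0, 0], "turn": 0}, {"jaw": 0, "offset": [1.3, 0, 0], "turn": 0}, {"jaw": 0, "offset": [1.3, 0, 0], "turn": 0}, {"jaw": 0, "offset": [0, 0, 0], "turn": 0}, {"jaw": 0, "offset": [0, 0, 0], "turn": 0}]'

```text
clock: 7.75
position: [563.9, 58.1, 165.4]
ee_rot: [0.99, -0.138, -0.0, -0.0]
force: [-0.3, -0.5, 0.1]
grip_width: 0.6
```

```bash
python3 -c "
from h import *
look(4)"
```

```text
t 7.75 console xy [ 0.8 77.3] z 165.4 xdir-yaw -0.0008 tilt [-0.  0. -1.] F [-0.2 -0.5] 0.1 w 0.6
attempt to get argmax of an empty sequence
scene ball [255.7 188. ] 7.4 [-2.7 24.3]
t 7.85 console xy [ 0.7 77.3] z 165.5 xdir-yaw -0.0006 tilt [-0. -0. -1.] F [-0.1 -0.6] -0.1 w 0.5
```

View pics/s4.png

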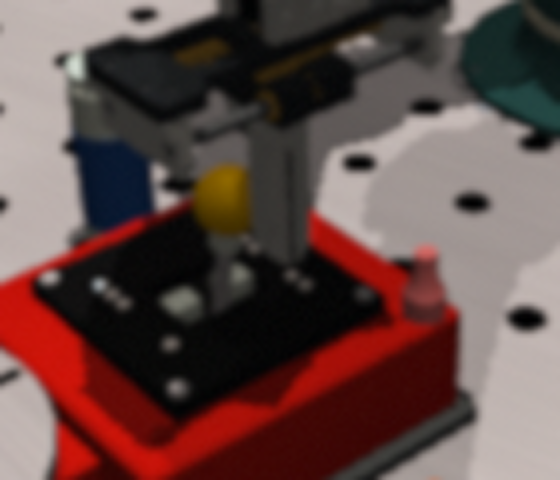

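Emit:
carry_out --motion '[{"jaw": 0, "offset": [0, 0.8, 0], "turn": 0}, {"jaw": 0, "offset": [0, 0.4, 0], "turn": 0}, {"jaw": 0, "offset": [0, 0.4, 0], "turn": 0}, {"jaw": 0, "offset": [0, 0.4, 0], "turn": 0}, {"jaw": 0, "offset": [0, 0.4, 0], "turn": 0}, {"jaw": 0, "offset": [0, 0.4, 0], "turn": 0}, {"jaw": 0, "offset": [0, 0.4, 0], "turn": 0}, {"jaw": 0, "offset": [0, 0.4, 0], "turn": 0}, {"jaw": 0, "offset": [0, 0.4, 0], "turn": 0}, {"jaw": 0, "offset": [0, 0, 0], "turn": 0}]'

```text
clock: 9.1
position: [553.0, 19.0, 165.3]
ee_rot: [0.99, -0.139, -0.0, 0.0]
force: [1.3, 2.9, 1.7]
grip_width: -0.0
```

```bash
python3 -c "
from h import *
look(5)"
```

```text
t 9.1 console xy [ 1.  36.7] z 165.3 xdir-yaw -0.0016 tilt [-0. -0. -1.] F [0.5 3.1] 1.7 w -0.0
wrist ball px 479.0 267.0 2.0 console [129.7  27.7]
scene ball [248. 183.] 6.1 [-1.7 -3.1]
t 9.2 console xy [ 1. 37.] z 165.3 xdir-yaw -0.0011 tilt [-0. -0. -1.] F [0.6 1.5] 1.8 w 0.6
```

View pics/s5.png

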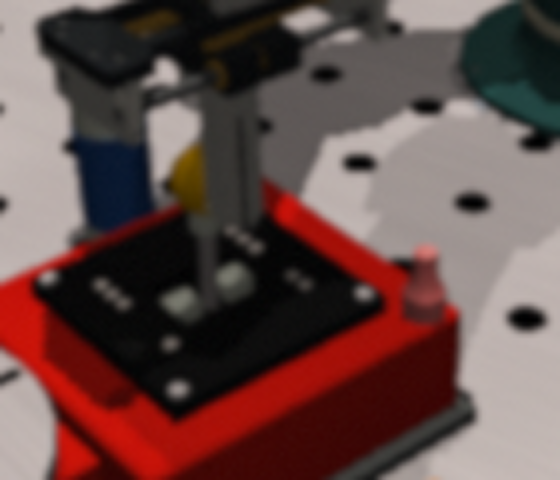

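The stick is moving across the gate between the tongues, with about 3 N. I'll keep pushing.

Emit:
carry_out --motion '[{"jaw": 0, "offset": [0, 0.4, 0], "turn": 0}, {"jaw": 0, "offset": [0, 0.4, 0], "turn": 0}, {"jaw": 0, "offset": [0, 0.4, 0], "turn": 0}, {"jaw": 0, "offset": [0, 0.4, 0], "turn": 0}, {"jaw": 0, "offset": [0, 0.4, 0], "turn": 0}, {"jaw": 0, "offset": [0, 0.4, 0], "turn": 0}, {"jaw": 0, "offset": [0, 0.4, 0], "turn": 0}, {"jaw": 0, "offset": [0, 0.4, 0], "turn": 0}, {"jaw": 0, "offset": [0, 0.4, 0], "turn": 0}, {"jaw": 0, "offset": [0, 0.2, 0], "turn": 0}, {"jaw": 0, "offset": [0, 0, 0], "turn": 0}]'

```text
clock: 10.58
position: [542.6, -17.2, 165.3]
ee_rot: [0.99, -0.139, -0.0, 0.0]
force: [1.0, 1.9, -1.4]
grip_width: 0.9
```

```bash
python3 -c "
from h import *
look(6)"
```

```text
t 10.57 console xy [ 0.9 -1. ] z 165.3 xdir-yaw -0.0013 tilt [-0. -0. -1.] F [0.4 2.1] -1.4 w 0.9
attempt to get argmax of an empty sequence
scene ball [238.4 177. ] 6.0 [  0.2 -38. ]
t 10.68 console xy [ 0.9 -0.8] z 165.3 xdir-yaw -0.001 tilt [-0. -0. -1.] F [-0.3  0.9] -0.7 w 0.4
```

View pics/s6.png

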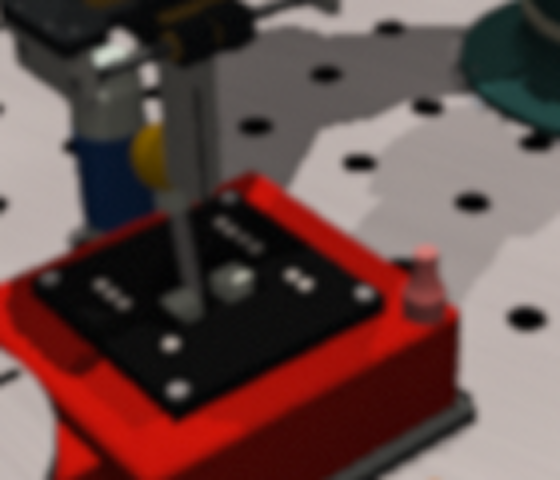

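Emit:
carry_out --motion '[{"jaw": 0, "offset": [0, 0.2, 0], "turn": 0}, {"jaw": 0, "offset": [0, 0.2, 0], "turn": 0}, {"jaw": 0, "offset": [0, 0, 0], "turn": 0}]'

```text
clock: 11.05
position: [541.6, -21.0, 165.4]
ee_rot: [0.99, -0.139, -0.0, -0.0]
force: [-0.7, 2.8, -2.5]
grip_width: 0.2
```

Emit:
carry_out --motion '[{"jaw": 0, "offset": [0, 0.1, 0], "turn": 0}, {"jaw": 0, "offset": [0, 0, 0], "turn": 0}]'

```text
clock: 11.3
position: [541.4, -21.7, 165.4]
ee_rot: [0.99, -0.138, -0.0, -0.0]
force: [0.4, 3.6, -2.4]
grip_width: 0.3
```

```bash
python3 -c "
from h import *
st()"
```

```text
t 11.3 console xy [ 1.  -5.7] z 165.4 xdir-yaw -0.0009 tilt [ 0.  0. -1.] F [-0.6  3.6] -2.4 w 0.3
```

Emit:
carry_out --motion '[{"jaw": 0, "offset": [0, 0.15, 0], "turn": 0}, {"jaw": 0, "offset": [0, 0, 0], "turn": 0}]'

```text
clock: 11.55
position: [541.0, -22.8, 165.4]
ee_rot: [0.99, -0.138, -0.0, -0.0]
force: [1.3, 6.1, -5.2]
grip_width: 0.4
```

```bash
python3 -c "
from h import *
st()"
```

```text
t 11.55 console xy [ 0.9 -6.9] z 165.4 xdir-yaw -0.0006 tilt [ 0.     0.001 -1.   ] F [-0.4  6.2] -5.2 w 0.4
```

The force rose to 6 N, so the stick is at the right-lane stop. I'll back off and go round behind the ball.

Emit:
carry_out --motion '[{"jaw": 0, "offset": [0, -0.5, 0], "turn": 0}, {"jaw": 0, "offset": [0, -1.5, 0], "turn": 0}, {"jaw": 0, "offset": [-1.5, 0, 0], "turn": 0}, {"jaw": 0, "offset": [-1.5, 0, 0], "turn": 0}, {"jaw": 0, "offset": [-1.5, 0, 0], "turn": 0}, {"jaw": 0, "offset": [-1.5, 0, 0], "turn": 0}, {"jaw": 0, "offset": [0, 1.6, 0], "turn": 0}, {"jaw": 0, "offset": [0, 1.6, 0], "turn": 0}, {"jaw": 0, "offset": [0, 1.5, 0], "turn": 0}, {"jaw": 0, "offset": [0, 0, 0], "turn": 0}, {"jaw": 0, "offset": [0, 0, 0], "turn": 0}]'

```text
clock: 12.92
position: [475.9, -32.4, 165.5]
ee_rot: [0.99, -0.138, 0.0, -0.0]
force: [-1.0, -0.4, -0.3]
grip_width: 0.7
```

```bash
python3 -c "
from h import *
look(7)"
```

```text
t 12.93 console xy [-59.1 -33.8] z 165.5 xdir-yaw -0.0008 tilt [ 0.  0. -1.] F [-0.8 -0.7] -0.3 w 0.7
wrist ball px 370.0 252.5 33.5 console [  0.8 -32.9]
scene ball [240.5 176.5] 7.9 [ -4.7 -36.6]
t 13.03 console xy [-59.1 -33.6] z 165.5 xdir-yaw -0.0003 tilt [ 0.  0. -1.] F [-0.9  0.9] -0.7 w 0.5
```

View pics/s7.png

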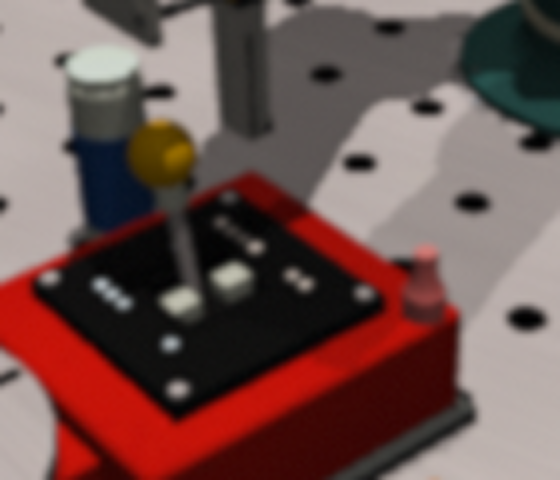

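View pics/w7.png

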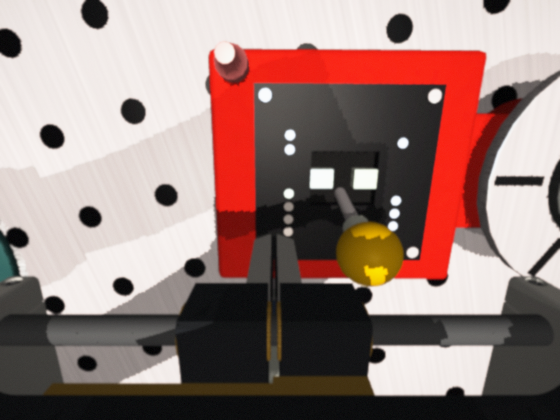

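The ball is now in the right lane at (0.8,-33), and the wrist view shows the stick emerging just right of the two tongues. Next is the push forward, sinking slightly to follow the ball's arc.

Emit:
carry_out --motion '[{"jaw": 0, "offset": [1, 0, 0], "turn": 0}, {"jaw": 0, "offset": [0.8, 0, 0], "turn": 0}, {"jaw": 0, "offset": [0.4, 0, 0], "turn": 0}, {"jaw": 0, "offset": [0.4, 0, 0], "turn": 0}, {"jaw": 0, "offset": [0.4, 0, 0], "turn": 0}, {"jaw": 0, "offset": [0.4, 0, 0.02], "turn": 0}, {"jaw": 0, "offset": [0.4, 0, 0.03], "turn": 0}, {"jaw": 0, "offset": [0.4, 0, 0.04], "turn": 0}, {"jaw": 0, "offset": [0.4, 0, 0.06], "turn": 0}, {"jaw": 0, "offset": [0.4, 0, 0.07], "turn": 0}, {"jaw": 0, "offset": [0.4, 0, 0.08], "turn": 0}, {"jaw": 0, "offset": [0.4, 0, 0.09], "turn": 0}, {"jaw": 0, "offset": [0, 0, 0], "turn": 0}]'

```text
clock: 14.65
position: [531.8, -48.7, 161.4]
ee_rot: [0.99, -0.139, -0.0, -0.0]
force: [-1.3, 0.3, -0.1]
grip_width: 0.5
```

```bash
python3 -c "
from h import *
look(8)"
```

```text
t 14.65 console xy [ -0.8 -34.2] z 161.4 xdir-yaw -0.0011 tilt [-0.  0. -1.] F [-1.3 -0.1] -0.1 w 0.5
wrist ball px 324.8 253.5 32.8 console [ 30.5 -32. ]
scene ball [228.9 182.8] 7.2 [ 30.2 -31.9]
t 14.75 console xy [ -1.  -34.3] z 161.5 xdir-yaw -0.0009 tilt [-0.  0. -1.] F [-1.5  1. ] 0.3 w 0.4
```

View pics/s8.png

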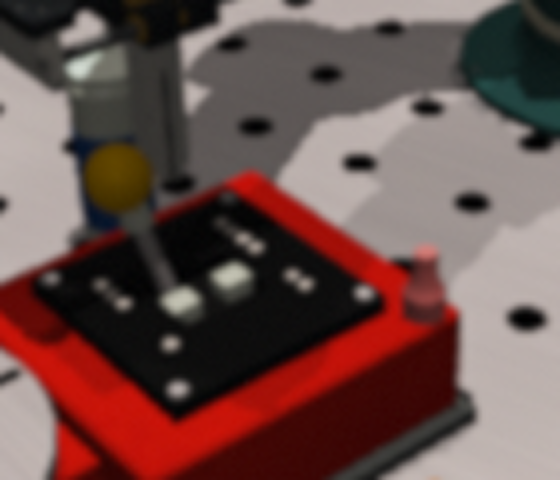

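Emit:
carry_out --motion '[{"jaw": 0, "offset": [0.3, 0, 0.07], "turn": 0}, {"jaw": 0, "offset": [0.3, 0, 0.07], "turn": 0}, {"jaw": 0, "offset": [0.2, 0, 0.05], "turn": 0}, {"jaw": 0, "offset": [0, 0, 0], "turn": 0}]'

```text
clock: 15.25
position: [539.5, -50.9, 159.6]
ee_rot: [0.99, -0.139, -0.0, -0.0]
force: [-2.3, 0.9, 1.6]
grip_width: 0.4
```

Emit:
carry_out --motion '[{"jaw": 0, "offset": [0.15, 0, 0.05], "turn": 0}, {"jaw": 0, "offset": [0, 0, 0], "turn": 0}]'

```text
clock: 15.5
position: [540.8, -51.3, 159.1]
ee_rot: [0.99, -0.139, -0.0, -0.0]
force: [-1.8, 0.3, 2.3]
grip_width: 0.3
```

```bash
python3 -c "
from h import *
st()"
```

```text
t 15.5 console xy [  8.5 -34.3] z 159.1 xdir-yaw -0.001 tilt [-0.  0. -1.] F [-1.8 -0.2] 2.3 w 0.3
```

Emit:
carry_out --motion '[{"jaw": 0, "offset": [0.15, 0, 0.04], "turn": 0}, {"jaw": 0, "offset": [0, 0, 0], "turn": 0}]'

```text
clock: 15.75
position: [542.2, -51.7, 158.7]
ee_rot: [0.99, -0.139, -0.0, -0.0]
force: [-2.0, 1.4, 2.0]
grip_width: 0.8
```

```bash
python3 -c "
from h import *
look(9)"
```

```text
t 15.75 console xy [ 10.  -34.3] z 158.7 xdir-yaw -0.0009 tilt [-0.  0. -1.] F [-2.4  0.8] 2.0 w 0.8
wrist ball px 324.0 253.0 32.7 console [ 40.3 -30.5]
scene ball [225.3 185.7] 7.4 [ 42.9 -27.2]
t 15.85 console xy [ 10.  -34.3] z 158.7 xdir-yaw -0.001 tilt [-0.  0. -1.] F [-1.8  0.5] 2.1 w 0.3
```

Emit:
carry_out --motion '[{"jaw": 0, "offset": [0.15, 0, 0.03], "turn": 0}, {"jaw": 0, "offset": [0, 0, 0], "turn": 0}]'

```text
clock: 16.1
position: [543.6, -52.1, 158.4]
ee_rot: [0.99, -0.139, -0.0, -0.0]
force: [-3.5, 1.8, 2.7]
grip_width: 0.3
```

```bash
python3 -c "
from h import *
st()"
```

```text
t 16.1 console xy [ 11.4 -34.3] z 158.4 xdir-yaw -0.001 tilt [-0.  0. -1.] F [-3.9  0.8] 2.7 w 0.3
```

Emit:
carry_out --motion '[{"jaw": 0, "offset": [0.1, 0, 0.03], "turn": 0}, {"jaw": 0, "offset": [0, 0, 0], "turn": 0}]'

```text
clock: 16.35
position: [544.6, -52.4, 158.1]
ee_rot: [0.99, -0.139, -0.0, -0.0]
force: [-4.7, 1.8, 3.6]
grip_width: 0.1
```

```bash
python3 -c "
from h import *
st()"
```

```text
t 16.35 console xy [ 12.4 -34.3] z 158.1 xdir-yaw -0.001 tilt [-0.  0. -1.] F [-5.   0.4] 3.6 w 0.1
```

Emit:
carry_out --motion '[{"jaw": 0, "offset": [0.15, 0, 0.04], "turn": 0}, {"jaw": 0, "offset": [0, 0, 0], "turn": 0}]'

```text
clock: 16.6
position: [545.9, -52.8, 157.7]
ee_rot: [0.99, -0.139, -0.0, -0.0]
force: [-6.9, 1.7, 5.2]
grip_width: 0.4
```

```bash
python3 -c "
from h import *
look(10)"
```

```text
t 16.6 console xy [ 13.8 -34.3] z 157.7 xdir-yaw -0.0009 tilt [-0.  0. -1.] F [-7.1 -0.3] 5.2 w 0.4
wrist ball px 321.1 253.2 32.9 console [ 42.3 -30.1]
scene ball [224.5 185.5] 7.1 [ 43.7 -29.1]
t 16.7 console xy [ 13.8 -34.3] z 157.7 xdir-yaw -0.0009 tilt [-0.001  0.    -1.   ] F [-6.7  0.2] 4.2 w 0.5
```

View pics/s10.png

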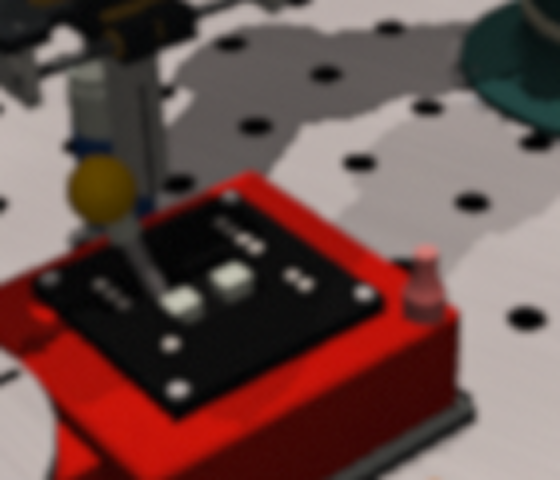

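The force has reached 7 N and the ball no longer follows the fingers (its pixel shifted back from 324 to 321), so it is at the stop. I'll withdraw straight back, then up and away.

Emit:
carry_out --motion '[{"jaw": 0, "offset": [-0.5, 0, 0], "turn": 0}, {"jaw": 0, "offset": [-1, 0, 0], "turn": 0}, {"jaw": 0, "offset": [-2, 0, 0], "turn": 0}, {"jaw": 0, "offset": [-2, 0, -2], "turn": 0}, {"jaw": 0, "offset": [-2, 0, -3], "turn": 0}, {"jaw": 0, "offset": [-2, 0, -3], "turn": 0}, {"jaw": 0, "offset": [-1, 4, 0], "turn": 0}, {"jaw": 0, "offset": [-1, 4, 0], "turn": 0}, {"jaw": 0, "offset": [-1, 4, 0], "turn": 0}, {"jaw": 0, "offset": [-1, 4, 0], "turn": 0}, {"jaw": 0, "offset": [0, 4, 0], "turn": 0}, {"jaw": 0, "offset": [0, 4, 0], "turn": 0}, {"jaw": 0, "offset": [0, 4, 0], "turn": 0}, {"jaw": 0, "offset": [0, 4, 0], "turn": 0}, {"jaw": 0, "offset": [0, 4, 0], "turn": 0}, {"jaw": 0, "offset": [0, 0, 0], "turn": 0}, {"jaw": 0, "offset": [0, 0, 0], "turn": 0}]'

```text
clock: 18.82
position: [317.6, -361.2, 237.7]
ee_rot: [0.99, -0.138, 0.0, -0.0]
force: [0.4, 0.7, -0.1]
grip_width: 0.5
```

```bash
python3 -c "
from h import *
st();T=r.snapshot('top');S=r.snapshot('scene')
a,sa,ma=blob(yellow(T),(290,150,370,230)); b,sb,mb=blob(yellow(S),(205,150,290,215))
pa=cv2.minEnclosingCircle(cv2.findContours(ma,0,2)[0][0]);pb=cv2.minEnclosingCircle(cv2.findContours(mb,0,2)[0][0])
print(pa,pb);x,e=tri([ray('top',pa[0]),ray('scene',pb[0])]);print(x,e,F(x),F(onz('top',pa[0],171)))
cv2.imwrite('pics/c11.png',cv2.resize(T[120:280,220:440],None,fx=3.6,fy=3.6,interpolation=2));cv2.imwrite('pics/s11.png',S)
"
```

```text
t 18.82 console xy [-121.5 -393.4] z 237.7 xdir-yaw -0.0007 tilt [ 0.  0. -1.] F [0.2 0.8] -0.1 w 0.5
((349.6052551269531, 174.69737243652344), 9.97692584991455) ((225.2894744873047, 185.4263153076172), 8.437625885009766)
[573.1027932  -57.36405137 176.16464498] [np.float64(0.6874930942416875), np.float64(0.687493094241602)] [ 41.22903884 -31.28154163] [ 42.76589584 -32.04388074]
```

View pics/c11.png

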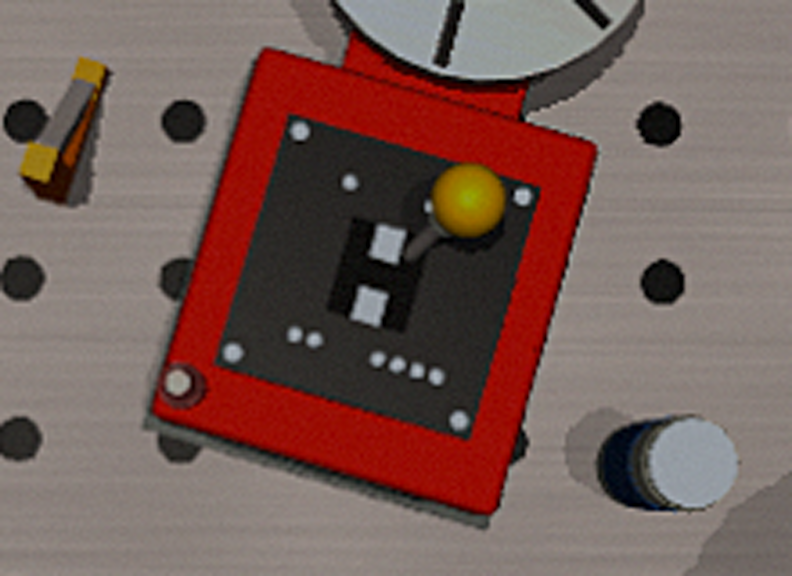

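View pics/s11.png

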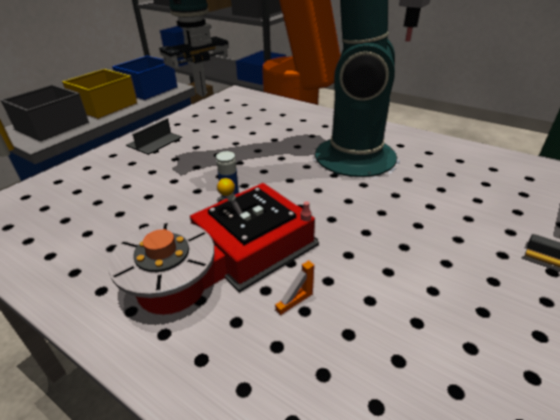

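The top view shows the ball at crop pixel (468,200), over the three-dot end. The nozzle, can and square look unmoved and the arm is clear. I'm handing the job in.

```bash
python3 -c "
from h import *
print(r.finish_job())"
```

```text
the job is handed in; nothing more can be done
None
```

The welding positioner is in third gear and the job is handed in, at about 19 s on the robot's clock. With the fingers shut, I pushed the ball forward to the middle of the left lane. I then pushed it across to the right-lane stop, where the force rose to about 6 N. Last, I pushed it forward into slot 3 until it stopped following the fingers at about 7 N.

**Ball position:** the last pictures put it at about x = 41–43 mm, y = -31 to -32 mm from the gate centre. Fully home is 41 mm forward and about 32 mm right.

**Other objects and the arm:** the nozzle, spray can and square looked unmoved by eye. The arm ended well clear, with less than 1 N on the tool.

**Checks that disagreed:**
- **Ball height:** the two cameras gave 176 mm against about 171 mm expected. They also read about 4 mm high before I touched the stick, so I took this as camera bias and not a lifted ball.
- **Sideways position:** the wrist camera and the fixed cameras differed by 2–5 mm. That was within what the pushes could tolerate.
- **Housing size:** the red top measured about 221 x 203 mm against the 240 x 220 mm given. I left that unexplained, because the gate plate measured about 148 mm against 150 mm.

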